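Dock the dental model carrier and lock it with the ball-lock pin

TASK

Without gripping it, gently push the carrier with the plaster dental arch along its rails until it is fully home against the bridge. Then take the ball-lock pin from the stand with its side button squeezed in, put it down through the bridge and the carrier's tongue until its collar sits flush on the bridge, without forcing it, and let go so that the button springs out and the pin is locked. Leave the plain pin and the other things where they are.

Things in the scene. Friction and masses are not known exactly. Their poses are not given: they have to be found in the camera images.
- dock: Fixed aluminium fixture, 200 x 92 mm; origin at table level, +x = the way the carrier is pushed home, z up. Base plate top z 30 mm, x -170 to +36 mm, guide rails up to z 42 mm (x -170 to -32 mm). A bridge (40 x 64 mm, top z 48 mm, two legs, 13 mm vertical hole in its middle) is clamped on it by hand, its hole at y 0 but anywhere in x -14 to +14 mm: not measured. Its legs stop the carrier.
- carrier: Loose steel plate, 0.4 to 0.65 kg, carrying a white plaster dental arch (x -100 to -42 mm, up to z 34 mm). Origin: tongue's hole axis, underside; axes as the dock's. Plate x -120 to -20 mm, 70 mm wide, 8 mm thick. It lies on the dock's base plate between the rails (1 mm play a side), 30 to 84 mm short of home, and slides under 2 to 6 N until its shoulders (x -20 mm) meet the bridge legs, a hard stop.
- tongue_hole (a point): Centre of the upper mouth of the 14 mm hole in the carrier's tongue (x -20 to +18 mm, 36 mm wide, 8 mm thick), 38 mm above the table. When the carrier is home against the bridge's legs (they begin 20 mm before the bridge's hole) this hole lies right under the bridge's. Under the tongue the base plate has a wide slot: nothing down to the table.
- push_lip (a point): Middle of the outer flat face of the carrier's upright push lip (60 mm wide, 8 mm thick, from 8 to 40 mm above the carrier's underside; this point 26 mm above it, so 56 mm above the table). Push here along the dock's +x, with less than 25 N; do not grip the carrier.
- stand: Fixed white plastic stand, 150 x 60 mm, top face 55 mm above the table; origin under its centre at table level. Two loose 20 mm holes at x +-38 mm, y 0 hold one pin each, hanging by its collar; which pin is in which hole varies.
- pin: The ball-lock pin (140 g), upright in the stand. Origin: on its axis, under its round collar (28 mm across, 4 mm thick); z up. Handle z 4 to 44 mm, x +-13 mm, y -12.5 to +11.5 mm, with a round 16 mm button on its +y side, centre z 28 mm. Gripping across y at z 28 mm squeezes the button in; the span goes from 29.5 to 25 mm and is then centred on the axis. The x sides have no button.
- button (a joint): How far the pin's button is pressed in, in m: 0 out (balls out), 0.0045 fully in (balls drawn in, in proportion). Its spring needs 4 to 9 N. If the balls are still inside a hole when the button is let go, it stays in and the pin is not locked.
- pin_tip (a point): Lower end of the ball-lock pin, 30 mm under its origin. Shank 12 mm across, its last 3 mm tapering to 9 mm. Two balls, 19.5 to 24.5 mm under the origin, stand out to 17 mm across when the button is out, and then neither enter nor leave the holes. With the collar flush on the bridge (48 mm above the table) the balls are 1.5 mm below the tongue's underside.
- plain_pin: A plain headed pin without button or balls, with a round 24 mm head of 40 mm height, in the stand's other hole; a bystander. Origin under its collar.
- jar_a: Small jar with a wooden cap, 38 mm across, 52 mm tall, a bystander; origin under its centre.
- jar_b: Larger jar with a wooden cap, 48 mm across, 66 mm tall, a bystander; origin under its centre.
- dropper: White bottle, 32 mm across, 75 mm tall, a bystander; origin under its centre.
- mug: Grey-blue mug with a handle, 72 mm across, 75 mm tall, a bystander; origin under its centre.
- pot: Brown clay cup, 60 mm across, 55 mm tall, a bystander; origin under its centre.
- spatula: Mixing spatula, 170 mm long, lying on the table, a bystander.
There are look-alikes about, which are no part of the job. Leave any turquoise look-alike of the carrier alone. Leave any yellow look-alike of the dock alone.

How it is judged:
On the way, in this order (a step that is already met when the one before it is completed fails the run):
1. the carrier has been pushed up to where the bridge may stand, while the ball-lock pin is still away from it (x of tongue_hole in the frame of dock above -0.017 m and horizontal distance between pin and tongue_hole above 0.05 m), for 0.2 s.
2. the pin's tip is inside the tongue's hole, with the button held in (horizontal distance between pin and tongue_hole below 0.003 m and angle between the z axis of pin and the z axis of dock, either way round below 0.08 rad and z of pin_tip in the frame of tongue_hole below -0.003 m and value of joint button above 0.0032 m), for 0.1 s.
3. the collar sits on the bridge and the button has sprung out (horizontal distance between pin and tongue_hole below 0.003 m and angle between the z axis of pin and the z axis of dock, either way round below 0.08 rad and z of pin in the frame of dock between 0.046 and 0.05 m and value of joint button below 0.001 m), for 0.2 s.
At the end, for the whole second after the job is handed in: The carrier is home (its hole at most 17 mm short of the dock's origin); the pin stands within 3 mm of the tongue's hole axis and 0.08 rad of upright, its collar's underside within 2 mm of the bridge's top (48 mm above the table), its button out (pressed under 1 mm), pin and carrier at rest (all of step 3 and x of tongue_hole in the frame of dock above -0.017 m and linear speed of each of pin, carrier below 0.01 m/s); the robot touches nothing.
It fails at once if the pin bears on the dock with more than 45 N (contact force between pin and dock above 45 N).
It fails at once if the pin bears on the carrier with more than 45 N (contact force between pin and carrier above 45 N).
It fails at once if the fingers press on the carrier with more than 30 N (rammed into its stop, or gripped) (contact force between the fingers and carrier above 30 N).
It fails at once if the plain pin is moved more than 25 mm (distance of plain_pin from where it was at the start of the episode above 0.025 m).
It fails at once if another thing (jar, bottle, mug, clay cup, spatula) is moved more than 40 mm (distance of any of jar_a, jar_b, dropper, mug, pot, spatula from where it was at the start of the episode above 0.04 m).
It also fails if it takes over 72 s, if anything falls off the work surface, if the arm or the gripper's body presses on something with over 40 N, if the wrist force passes 120 N, or if a joint passes its speed limit or range.

ROBOT

A 7-joint arm with a two-finger parallel gripper is mounted at the origin on the work surface. World frame = base frame: x ahead of the robot, y to its left, z up, the work surface at z = 0. Lengths are in m, angles in rad, forces in N, time in s.
With the tool pointing down it reaches from about 0.4 to 0.85 m from the base axis. Payload 10.4 kg.
Tool frame: the origin (TCP) lies midway between the tips of the shut fingers; the grasp point (between the pads) lies 19 mm behind it; z points along the fingers, x is the direction in which the jaws open and shut, and the axes are right-handed (so a half turn about z gives the same grasp; the last joint's range is limited). The gripper opens to 87 mm and grips with 3 to 60 N. Pads are 19 mm wide; open, the fingers measure 117 mm over their backs; the gripper's body (75 mm by 190 mm) begins 51 mm behind the grasp point.
Start: joints at [1.298, 0.332, -0.065, 1.46, 0.022, 1.35, -0.088], TCP at [0.155, -0.606, 0.223] pointing down, gripper open.
Joint ranges: [-2.6, 2.6], [-0.5, 2.12], [-1.47, 1.34], [0.16, 2.42], [-1.27, 4.41], [0.06, 2.06], [-2.6, 2.6]. Speed limits (rad/s): [2.22, 2.22, 2.79, 2.79, 3.14, 3.14, 3.14].

INTERFACE

Orientations are given as a unit quaternion [x, y, z, w].
In Python, from bench import r gives the robot as it stands. The module is installed in compiled form; this text tells all that it offers.
- The arm moves only by the tool play_rows, never from a script. Its argument "commands" is a list of rows, each a list of 7 numbers: the shift along the world's x, y, z in cm, then the turn, a rotation vector about the world's x, y, z in rad, then the finger opening in cm, from 0 to 8.7. A call has 1 to 20 rows; each row shifts and turns the commanded pose from where the row before left it; what a row does not reach is not made up. A row lasts 1/8 s, in which the tool goes at most 62.5 mm and 10.7 degrees, less where a joint would pass 70% of its speed; a pose out of reach is approached as far as the arm can. A call is refused whole if a number of a shift passes 6.25 or a number of a turn 0.188, either way. A call with a gripper value outside its range is refused whole. The fingers move at their own pace and stop on an object; "grip_force" is the grip in N (left out, the last holds). Time passes only in rows, so rows that do not move let the fingers close. It gives the time, the measured TCP pose, the force and the opening at its end, in the units of the state.
- r.read_state(): the state, without advancing time (a new reading comes with each control period).
- r.camera(name): name is "scene" or "top" or "wrist"; returns a dict with "img" (480x640x3 uint8, red, green, blue), "K" (3x3 intrinsics, pixels), "camera_from_world" (4x4, takes a point from world to camera coordinates). Camera axes: x right, y down, z forward; pixel columns grow to the right and rows downward; lengths in m; the calibration is good to about 2 mm. A picture is of the moment at which its call begins. There is no depth.
- r.close_job(): hands the job in, once; it reports no verdict.
The state is a dict: "time": time; "joint_positions": joint angles; "joint_vel": joint speeds; "joint_torque": joint torques, N m; "ee_pos": TCP position; "eef_rot": TCP orientation; "ft_force": force on the tool from outside, world axes, zero at the start; "torque": the same for the moment, N m; "width": finger opening in m.
Only numpy, scipy, OpenCV 4.12 (cv2) and the standard library are available. Lean on these libraries where they do the work, as an engineer would, in place of code of your own. Each camera call takes 0.05 s, during which the arm holds its last target. There are 200 camera calls.

## Working session

There is one attempt and no reset: what is moved stays moved. The work goes in short steps, Python scripts to look and compute and a tool call to move; the robot and the scene stay as the last step left them, time stands still between calls to the robot, and variables do not carry over. Pictures are saved under pics/ and viewed, about 8 in all and at most 12, crops included, and the job is handed in when it is done.

Besides the shell and the picture viewer there is one more tool, called after "Emit:" as a command line: name --pt "numbers of a row" for each row, then --argument value for the rest. play_rows: Moves the arm, as the interface text tells. Its arguments: {"type":"object","properties":{"commands":{"type":"array","items":{"type":"array","items":{"type":"number"}}},"grip_force":{"type":"number"}},"required":["commands"]}

```bash
mkdir -p pics
cat > h.py <<'E'
import numpy as np, cv2
from bench import r
def snap(name,fn=None):
    c=r.camera(name); im=cv2.cvtColor(c["img"],cv2.COLOR_RGB2BGR)
    if fn: cv2.imwrite("pics/"+fn,im)
    np.savez("cam_%s.npz"%name,**c)
    return im,c["K"],c["camera_from_world"]
def load(name):
    c=np.load("cam_%s.npz"%name); return cv2.cvtColor(c["img"],cv2.COLOR_RGB2BGR),c["K"],c["camera_from_world"]
def ray(px,K,T,z):
    d=np.linalg.inv(K)@np.array([px[0],px[1],1.]); R=T[:3,:3]; o=-R.T@T[:3,3]; d=R.T@d
    return o+d*(z-o[2])/d[2]
def proj(p,K,T):
    q=K@(T[:3,:3]@np.asarray(p)+T[:3,3]); return q[:2]/q[2]
E
python3 - <<'E'
from h import *
for n in("scene","top"):
    im,K,T=snap(n,n+"1.png"); print(n,K[0,0],-T[:3,:3].T@T[:3,3],T[:3,:3].round(3).tolist())
s=r.read_state();print(s["time"],s["ee_pos"],s["eef_rot"],s["width"],s["ft_force"])
E
```

```text
scene 564.889738666675 [ 1.16780494 -0.47622297  0.66162952] [[0.633, 0.774, -0.012], [0.43, -0.365, -0.826], [-0.643, 0.518, -0.564]]
top 502.6606619223079 [0.36592357 0.06116602 1.1181817 ] [[-0.014, -1.0, 0.003], [-0.991, 0.013, -0.134], [0.134, -0.004, -0.991]]
0.1 [ 0.1544096  -0.60529178  0.22183554] [ 7.89679365e-01 -6.13519455e-01 -5.03599396e-04 -3.53517598e-04] 0.08654918355711125 [-0.40441213 -0.0387647   0.27207117]
```

View pics/top1.png

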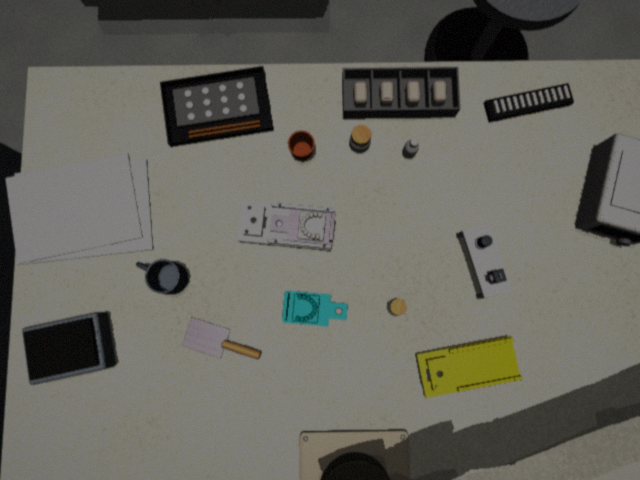

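View pics/scene1.png

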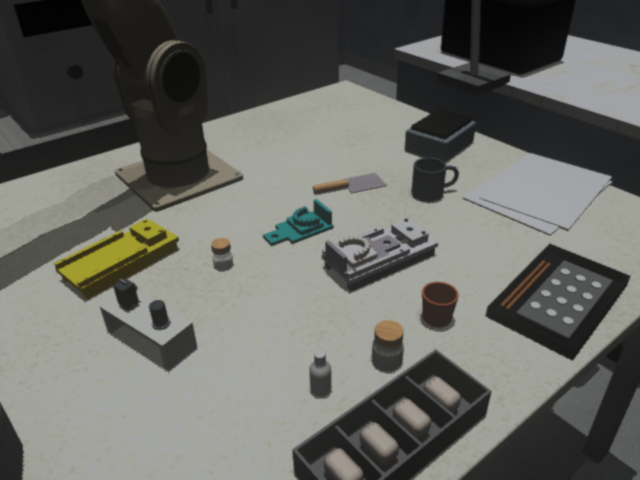

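Top view: dock with bridge at about (253,219), grey carrier about (305,227), push lip at right about (331,228). Turquoise carrier look-alike is at (315,308) and yellow dock look-alike at (468,365). On the stand there are two pins: (495,276), squarish, and (484,241), round. By description the squarish one should be the ball-lock pin; I'll check that in a crop.

Run:
```python
from h import *
im,K,T=load("top"); s,_,_=load("scene")
f=lambda a,w,h:cv2.convertScaleAbs(cv2.resize(a,(w,h),interpolation=cv2.INTER_CUBIC),alpha=1.3,beta=15)
a=f(im[195:257,232:342],770,434-134+134-0) # 7x
b=f(im[225:305,450:515],400,0 or 492)
A=f(im[200:255,235:340],525,275); B=f(im[225:305,450:515],260,320); C=f(s[265:365,95:200],525,500)
o=np.zeros((600,800,3),np.uint8); o[:275,:525]=A; o[:320,530:790]=B; o[280:600,:336]=cv2.resize(C,(336,320)); 
D=f(s[210:295,315:445],459,300);o[300:600,340:799]=np.where(True,D,0)
cv2.imwrite("pics/crop1.png",o)
```

```text
(no output)
```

View pics/crop1.png

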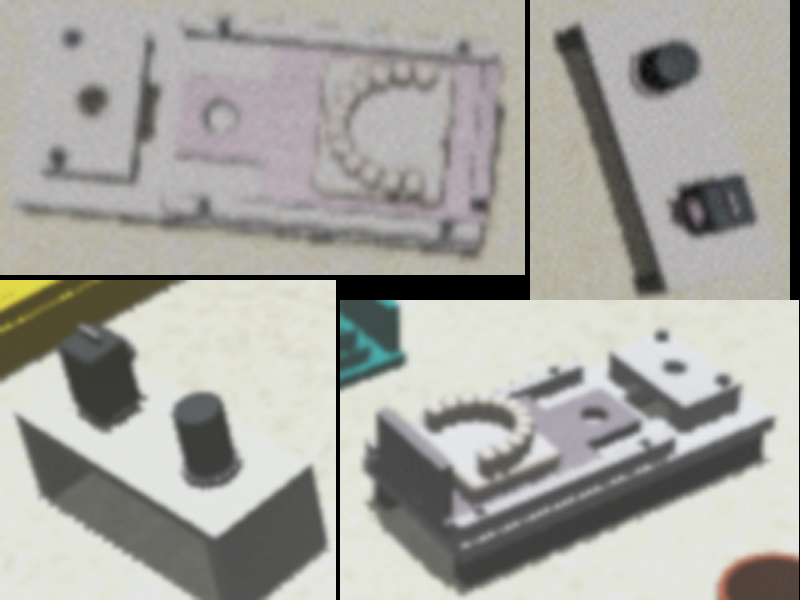

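Crop: bridge hole at top px (253.6,220), tongue hole at (279.2,223.2), and lip on the carrier's right end. The squarish handle with a side button facing image-left (+y world) is the ball-lock pin, at about (495,276). The round-headed plain pin is at about (484,241).

Run:
```python
from h import *
im,K,T=load("top")
B=lambda p:ray((235+p[0]/5,200+p[1]/5),K,T,p[2])[:2]
b=B((93,100,.048));t=B((221,116,.038)); print("bridge",b,"tongue",t,np.linalg.norm(b-t))
d=(b-t); print(np.degrees(np.arctan2(d[1],d[0])))
e=B((15,205,.03))-B((480,252,.03));print(np.degrees(np.arctan2(e[1],e[0])))
u=e/np.linalg.norm(e); print("lip",t-u*.120)
S=lambda p:ray((450+(p[0]-530)/4,225+p[1]/4),K,T,p[2])[:2]
print("handle top centre",S((738,202,.099)),"button",S((690,207,.083)), "plain top",S((678,62,.099)))
# scene check of pins
s,K,T=load("scene"); C=lambda p:ray((95+p[0]*105/336,265+(p[1]-280)*100/320),K,T,p[2])[:2]
print(C((88,340,.099)),C((200,410,.095)))
```

```text
bridge [0.56721797 0.20881613] tongue [0.561277   0.15435766] 0.05478156690836188
83.77412815316774
83.42321905226684
lip [0.54753285 0.03514735]
handle top centre [ 0.43646144 -0.30317589] button [ 0.4353224  -0.28396788] plain top [ 0.5086489  -0.27676775]
[ 0.43355412 -0.29779069] [ 0.51163762 -0.27671977]
```

Emit:
play_rows --pt "3.5 3.8 0 0 0 0 8.7" --pt "3.5 3.8 0 0 0 0 8.7" --pt "3.5 3.8 0 0 0 0 8.7" --pt "3.5 3.8 0 0 0 0 8.7" --pt "3.5 3.8 0 0 0 0 8.7" --pt "3.5 3.8 0 0 0 0 8.7" --pt "3.5 3.8 0 0 0 0 8.7" --pt "3.5 3.8 0 0 0 0 8.7" --pt "0 0 0 0 0 0 8.7" --pt "0 0 0 0 0 0 8.7"

```text
time: 1.35
ee_pos: [0.434, -0.302, 0.2223]
eef_rot: [0.79, -0.614, -0.0, 0.0]
ft_force: [0.0, -0.0, -0.4]
width: 0.0871
```

Run:
```python
from h import *
im,K,T=snap("wrist","w1.png"); print(K[0,0],-T[:3,:3].T@T[:3,3],T[:3,:3].round(3).tolist())
s=r.read_state();print(s["time"],s["ee_pos"],s["eef_rot"],s["ft_force"])
for p in[(.4355,-.30,.099),(.51,-.277,.099)]:print(proj(p,K,T))
```

```text
407.98061977410185 [ 0.50086244 -0.28704422  0.3842544 ] [[0.247, -0.969, -0.001], [-0.938, -0.239, 0.251], [-0.244, -0.061, -0.968]]
1.4 [ 0.43362898 -0.30258605  0.22228099] [ 7.89228024e-01 -6.14100130e-01 -2.57928344e-04  3.00255050e-04] [-0.83959318 -0.13541519  1.08044575]
[313.38284717 225.81559759]
[307.22155542 112.55697551]
```

View pics/w1.png

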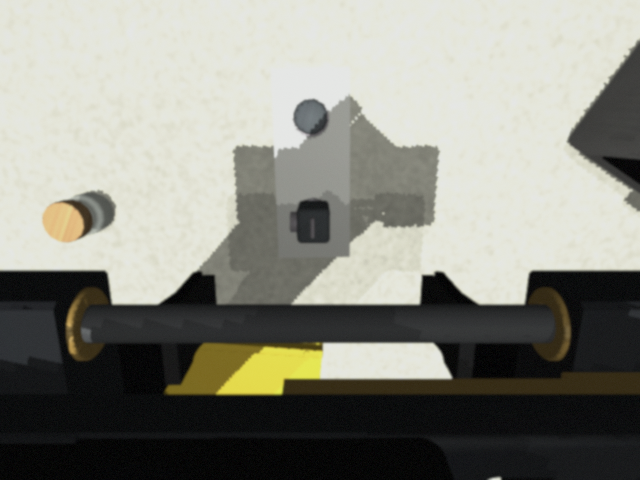

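Run:
```python
from h import *
im,K,T=load("wrist")
c=cv2.resize(im[90:265,255:365],(500,600)if 0 else(377,600),interpolation=cv2.INTER_CUBIC)
c=cv2.convertScaleAbs(c,alpha=2,beta=10); cv2.imwrite("pics/w1c.png",c)
```

```text
(no output)
```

View pics/w1c.png

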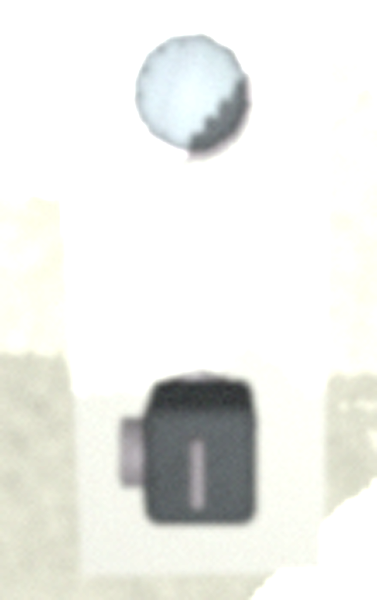

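Wrist crop: handle top centred at about wrist px (314,226), button pad on its left along the jaw axis. The jaws are already aligned with the pin's y. The round plain pin is at (311,117). Now to the carrier: compute the approach behind the lip.

Run:
```python
from h import *
im,K,T=load("wrist")
print("pin handle",ray((314,226.2),K,T,.099), "plain", ray((310.7,117),K,T,.095))
e=r.read_state()["ee_pos"]; u=np.array([np.cos(np.radians(83.6)),np.sin(np.radians(83.6))]); print(u)
print("to 6cm behind lip",(np.array([.5475,.0351])-.06*u-e[:2])*100)
```

```text
pin handle [ 0.43533469 -0.30049847  0.099     ] plain [ 0.50789894 -0.27985128  0.095     ]
[0.11146893 0.99376792]
to 6cm behind lip [10.71828836 27.80599777]
```

Emit:
play_rows --pt "1.2 3.1 0 0 0 -0.18 0" --pt "1.2 3.1 0 0 0 -0.18 0" --pt "1.2 3.1 0 0 0 0 0" --pt "1.2 3.1 0 0 0 0 0" --pt "1.2 3.1 0 0 0 0 0" --pt "1.2 3.1 0 0 0 0 0" --pt "1.2 3.1 0 0 0 0 0" --pt "1.2 3.1 0 0 0 0 0" --pt "1.1 3.0 0 0 0 0 0" --pt "0 0 0 0 0 0 0"

```text
time: 2.65
ee_pos: [0.5417, -0.0224, 0.2224]
eef_rot: [-0.668, 0.744, 0.0, 0.0]
ft_force: [0.5, -0.3, -0.1]
width: 0.0015
```

Run:
```python
from h import *
im,K,T=snap("wrist","w2.png")
s=r.read_state();print(s["time"],s["ee_pos"],s["eef_rot"],s["ft_force"])
for p in[(.5475,.0351,.07),(.5613,.1544,.038),(.5672,.2088,.048)]:print(proj(p,K,T))
```

```text
2.7 [ 0.54146927 -0.02423159  0.22238431] [-6.67027334e-01  7.45033211e-01  3.43673121e-05 -2.22207855e-04] [-0.51643891  0.31459981  0.26998628]
[242.98510494 221.20147222]
[110.81348522 212.2801777 ]
[ 40.00701672 214.6181401 ]
```

View pics/w2.png

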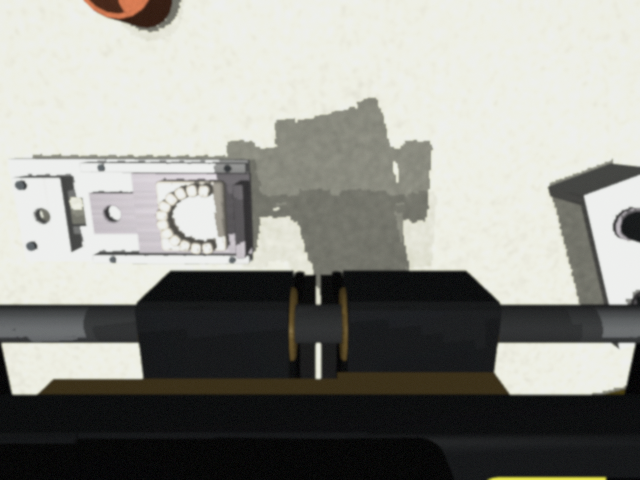

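Wrist view 2: dock lies level in the image, bridge hole about (41,215), tongue hole about (112,213), lip about (243,212), as predicted. The measurements agree, so descend behind the lip.

Run:
```python
from h import *
im,K,T=load("wrist"); g=cv2.cvtColor(im,cv2.COLOR_BGR2GRAY)
def cen(x,y,z,w=12):
    p=g[y-w:y+w,x-w:x+w].astype(int); m=(p<150).astype(np.uint8); n,l,s,c=cv2.connectedComponentsWithStats(m)
    k=min(range(1,n),key=lambda i:np.hypot(*(c[i]-w))+ (100 if s[i][4]<15 else 0)); q=c[k]+[x-w,y-w]; print(q,s[k]); return ray(q,K,T,z)[:2]
b=cen(41,215,.048);t=cen(112,213,.038);d=b-t;print(b,t,np.linalg.norm(d),np.degrees(np.arctan2(d[1],d[0])))
print(g[212,225:262])
```

```text
[ 41.81632653 215.75510204] [  6   6  15  15 147]
[107.98913043 214.65217391] [ 3  5 14 16 92]
[0.56608273 0.20755521] [0.55951437 0.15732731] 0.050655555889265694 82.54963932098455
[ 87  85  86  89  90  90  90  87  83  81  86  88  88  89  89  89  88  86
  73  60  53  50  52  51  53  61  74  96 110 113 115 116 117 115 115 116
 114]
```

Emit:
play_rows --pt "0 0 -5 0 0 0 0" --pt "0 0 -5 0 0 0 0" --pt "0 0 -5 0 0 0 0" --pt "0 0 -2.4 0 0 0 0" --pt "0 0 0 0 0 0 0" --pt "0.1 1 0 0 0 0 0" --pt "0.1 1 0 0 0 0 0" --pt "0.1 1 0 0 0 0 0" --pt "0 0 0 0 0 0 0"

```text
time: 3.82
ee_pos: [0.5448, 0.0078, 0.049]
eef_rot: [-0.668, 0.744, -0.0, 0.0]
ft_force: [0.4, 0.6, 0.1]
width: 0.0004
```

Emit:
play_rows --pt "0.06 0.5 0 0 0 0 0" --pt "0.06 0.5 0 0 0 0 0" --pt "0.05 0.4 0 0 0 0 0" --pt "0.04 0.4 0 0 0 0 0" --pt "0.04 0.4 0 0 0 0 0" --pt "0.04 0.4 0 0 0 0 0"

```text
time: 4.58
ee_pos: [0.5474, 0.0318, 0.0485]
eef_rot: [-0.667, 0.745, -0.0, -0.0]
ft_force: [-0.3, -3.0, 0.3]
width: 0.0002
```

Emit:
play_rows --pt "0.05 0.4 0 0 0 0 0" --pt "0.05 0.4 0 0 0 0 0" --pt "0.05 0.4 0 0 0 0 0" --pt "0.04 0.4 0 0 0 0 0" --pt "0.04 0.4 0 0 0 0 0" --pt "0.04 0.4 0 0 0 0 0" --pt "0.04 0.4 0 0 0 0 0" --pt "0.02 0.2 0 0 0 0 0"

```text
time: 5.58
ee_pos: [0.5507, 0.0628, 0.0485]
eef_rot: [-0.667, 0.745, 0.0, -0.0]
ft_force: [-0.9, -2.2, -0.5]
width: 0.0005
```

Emit:
play_rows --pt "0.01 0.1 0 0 0 0 0" --pt "0.01 0.1 0 0 0 0 0" --pt "0.01 0.1 0 0 0 0 0" --pt "0.01 0.1 0 0 0 0 0"

```text
time: 6.08
ee_pos: [0.5512, 0.0664, 0.0486]
eef_rot: [-0.667, 0.745, -0.0, -0.0]
ft_force: [-1.4, -2.1, -0.3]
width: 0.0004
```

Run:
```python
from h import *
im,K,T=snap("top","t2.png")
print(r.read_state()["ft_force"])
cv2.imwrite("pics/t2c.png",cv2.resize(im[195:260,230:340],(770,455),interpolation=cv2.INTER_CUBIC))
```

```text
[ 0.7534463  -2.28571381 -0.76756749]
```

View pics/t2c.png

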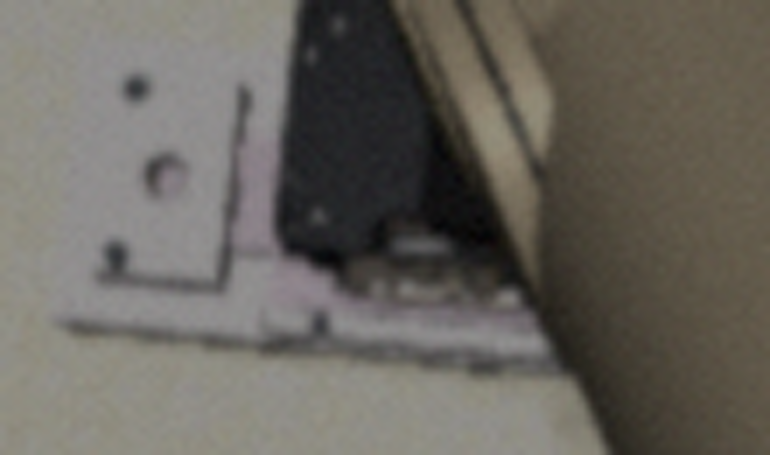

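Top crop: the tongue is under the bridge and its pink shows in part of the bridge hole at (165,178). A few mm remain, so continue slowly.

Emit:
play_rows --pt "0.01 0.1 0 0 0 0 0" --pt "0.01 0.1 0 0 0 0 0" --pt "0.01 0.1 0 0 0 0 0" --pt "0.01 0.1 0 0 0 0 0"

```text
time: 6.62
ee_pos: [0.5515, 0.0705, 0.0486]
eef_rot: [-0.667, 0.745, -0.0, -0.0]
ft_force: [-1.0, -3.4, -1.2]
width: 0.0004
```

Emit:
play_rows --pt "0.01 0.1 0 0 0 0 0" --pt "0.01 0.1 0 0 0 0 0"

```text
time: 6.88
ee_pos: [0.5517, 0.0725, 0.0486]
eef_rot: [-0.667, 0.745, -0.0, -0.0]
ft_force: [0.0, -1.8, -0.1]
width: 0.0005
```

Emit:
play_rows --pt "0.01 0.1 0 0 0 0 0" --pt "0.01 0.1 0 0 0 0 0"

```text
time: 7.12
ee_pos: [0.5519, 0.0744, 0.0486]
eef_rot: [-0.667, 0.745, -0.0, -0.0]
ft_force: [-0.0, -2.5, -0.2]
width: 0.0004
```

Emit:
play_rows --pt "0.01 0.1 0 0 0 0 0" --pt "0.01 0.1 0 0 0 0 0"

```text
time: 7.38
ee_pos: [0.5521, 0.0764, 0.0486]
eef_rot: [-0.667, 0.745, -0.0, -0.0]
ft_force: [-1.1, -2.5, -0.3]
width: 0.0004
```

Emit:
play_rows --pt "0.005 0.05 0 0 0 0 0" --pt "0.005 0.05 0 0 0 0 0"

```text
time: 7.62
ee_pos: [0.5522, 0.0774, 0.0485]
eef_rot: [-0.667, 0.745, -0.0, -0.0]
ft_force: [-0.6, -2.1, -1.7]
width: 0.0003
```

Emit:
play_rows --pt "0.005 0.05 0 0 0 0 0" --pt "0.005 0.05 0 0 0 0 0"

```text
time: 7.88
ee_pos: [0.5523, 0.0784, 0.0486]
eef_rot: [-0.667, 0.745, -0.0, -0.0]
ft_force: [-0.6, -2.2, 0.0]
width: 0.0006
```

Emit:
play_rows --pt "0.01 0.1 0 0 0 0 0"

```text
time: 8.0
ee_pos: [0.5524, 0.0794, 0.0486]
eef_rot: [-0.667, 0.745, -0.0, -0.0]
ft_force: [0.2, -3.0, -0.3]
width: 0.0003
```

Emit:
play_rows --pt "0.01 0.1 0 0 0 0 0"

```text
time: 8.12
ee_pos: [0.5525, 0.0805, 0.0486]
eef_rot: [-0.667, 0.745, -0.0, -0.0]
ft_force: [-0.2, -3.9, -0.4]
width: 0.0005
```

Emit:
play_rows --pt "0.01 0.05 0 0 0 0 0"

```text
time: 8.25
ee_pos: [0.5525, 0.0805, 0.0485]
eef_rot: [-0.667, 0.745, -0.0, -0.0]
ft_force: [-1.4, -5.4, 0.3]
width: 0.0003
```

Run:
```python
from h import *
im,K,T=snap("top","t3.png")
s=r.read_state();print(s["ft_force"],s["ee_pos"])
a=cv2.resize(im[195:260,230:340],(770,455),interpolation=cv2.INTER_CUBIC)[60:320,40:400]
cv2.imwrite("pics/t3c.png",cv2.convertScaleAbs(cv2.resize(a,(720,520)),alpha=1.4))
```

```text
[-2.08298845 -5.0763308   0.39806392] [0.55249465 0.08046191 0.0485119 ]
```

View pics/t3c.png

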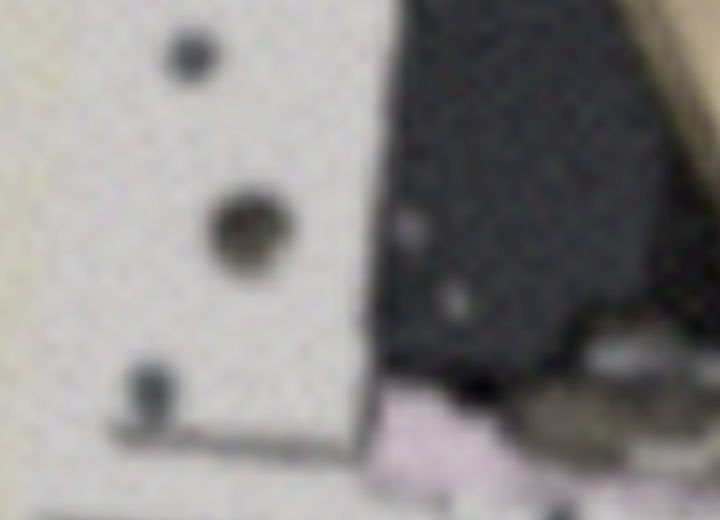

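The bridge hole at (250,230) is now fully dark, so the holes are aligned, and the force is rising with no motion. One more 1 mm push to confirm.

Emit:
play_rows --pt "0.01 0.08 0 0 0 0 0" --pt "0 0 0 0 0 0 0"

```text
time: 8.55
ee_pos: [0.5525, 0.0806, 0.0485]
eef_rot: [-0.667, 0.745, -0.0, -0.001]
ft_force: [-2.6, -6.2, 2.1]
width: 0.0004
```

Emit:
play_rows --pt "-0.1 -1 0 0 0 0 0" --pt "-0.2 -2 0 0 0 0 0" --pt "0 0 5 0 0 0 0" --pt "0 0 5 0 0 0 0" --pt "0 3 5 0 0 0 0" --pt "0 4 2 0 0 0 0" --pt "0 4 0 0 0 0 0" --pt "0 4 0 0 0 0 0" --pt "0 0 0 0 0 0 0" --pt "0 0 0 0 0 0 0"

```text
time: 9.8
ee_pos: [0.5499, 0.2012, 0.2185]
eef_rot: [-0.667, 0.745, -0.0, 0.0]
ft_force: [0.2, -0.9, 0.4]
width: 0.0005
```

Run:
```python
from h import *
im,K,T=snap("wrist","w3.png")
s=r.read_state();print(s["time"],s["ee_pos"],s["ft_force"])
p=proj((.567,.208,.048),K,T);print(p)
x,y=p.astype(int);c=im[y-60:y+60,x-80:x+80]
cv2.imwrite("pics/w3c.png",cv2.resize(c,(800,600),interpolation=cv2.INTER_CUBIC))
g=cv2.cvtColor(c,cv2.COLOR_BGR2GRAY)
for th in(60,90,120):
    n,l,st,ce=cv2.connectedComponentsWithStats((g<th).astype(np.uint8))
    for i in range(1,n):
        if 40<st[i][4]<900: q=ce[i]+[x-80,y-60];print(th,q.round(1),st[i][2:],ray(q,K,T,.048).round(4))
```

```text
9.85 [0.55008714 0.20054653 0.21852162] [ 0.33562094 -0.45080438 -0.94175238]
[305.60906823 196.61727213]
90 [291.  165.6] [ 9  8 56] [0.5933 0.2168 0.048 ]
90 [291.9 228.8] [ 9 10 69] [0.5413 0.2226 0.048 ]
90 [366.7 241.4] [11 10 53] [0.5235 0.1612 0.048 ]
120 [370.1 147.9] [ 7  9 52] [0.6002 0.1523 0.048 ]
120 [290.8 165.7] [11 10 83] [0.5933 0.2169 0.048 ]
120 [372.9 203.9] [ 21  58 366] [0.5549 0.1535 0.048 ]
120 [249.6 204.4] [ 32  31 630] [0.5657 0.2547 0.048 ]
120 [306.3 198.7] [ 19  17 236] [0.5652 0.2076 0.048 ]
120 [291.6 228.3] [ 12  11 112] [0.5417 0.2228 0.048 ]
```

View pics/w3c.png

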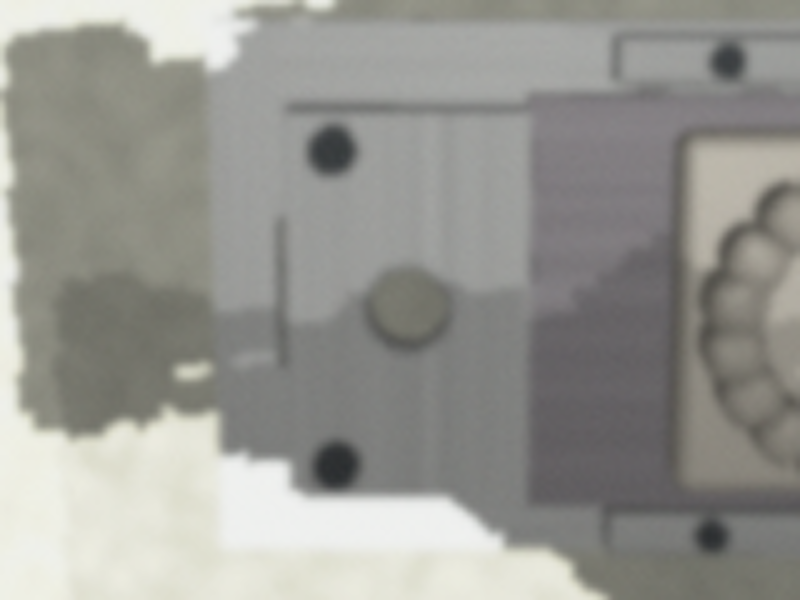

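Bridge hole is at about wrist px (306.5,197.5), clear to the table with the carrier's hole under it; the shoulders touch the bridge, so the carrier is home. Now to the pin.

Emit:
play_rows --pt "-1.15 -5 0 0 0 0.18 8.7" --pt "-1.15 -5 0 0 0 0.18 8.7" --pt "-1.15 -5 0 0 0 0 8.7" --pt "-1.15 -5 0 0 0 0 8.7" --pt "-1.15 -5 0 0 0 0 8.7" --pt "-1.15 -5 0 0 0 0 8.7" --pt "-1.15 -5 0 0 0 0 8.7" --pt "-1.15 -5 0 0 0 0 8.7" --pt "-1.15 -5 0 0 0 0 8.7" --pt "-1.1 -5.1 0 0 0 0 8.7" --pt "0 0 0 0 0 0 8.7" --pt "0 0 0 0 0 0 8.7"

```text
time: 11.35
ee_pos: [0.4353, -0.2978, 0.2186]
eef_rot: [0.787, -0.616, 0.0, -0.0]
ft_force: [-0.6, 0.6, -0.2]
width: 0.0872
```

Run:
```python
from h import *
im,K,T=load("wrist")
print("hole",ray((306.6,197.4),K,T,.048))
s=r.read_state();print(s["time"],s["ee_pos"],s["eef_rot"]); print((np.array([.4353,-.3005,.064])-s["ee_pos"])*100)
```

```text
hole [0.56626627 0.20726683 0.048     ]
11.35 [ 0.43531136 -0.29782787  0.21862298] [ 7.87382952e-01 -6.16464149e-01  2.51152673e-05 -2.00410982e-04]
[-1.13584656e-03 -2.67213410e-01 -1.54622976e+01]
```

Emit:
play_rows --pt "0 -0.1 -5 0 0 0 8.7" --pt "0 -0.1 -5 0 0 0 8.7" --pt "0 0 -3 0 0 0 8.7" --pt "0 0 -2.4 0 0 0 8.7" --pt "0 0 0 0 0 0 8.7" --pt "0 0 0 0 0 0 5" --pt "0 0 0 0 0 0 3.5" --pt "0 0 0 0 0 0 2" --pt "0 0 0 0 0 0 1" --pt "0 0 0 0 0 0 1" --pt "0 0 0 0 0 0 1" --pt "0 0 0 0 0 0 1" --grip_force 20

```text
time: 12.85
ee_pos: [0.4357, -0.2996, 0.0646]
eef_rot: [0.788, -0.616, -0.0, 0.0]
ft_force: [-0.2, 0.2, -1.7]
width: 0.0248
```

Width 24.8 mm, so the button is in. Lift and carry to above the bridge.

Emit:
play_rows --pt "0 0 2 0 0 0 1" --pt "0 0 4 0 0 0 1" --pt "0 0 5 0 0 0 1" --pt "0 0 2 0 0 0 1" --pt "1.3 5 0 0 0 0 1" --pt "1.3 5 0 0 0 0 1" --pt "1.3 5 0 0 0 0 1" --pt "1.3 5 0 0 0 0 1" --pt "1.3 5 0 0 0 0 1" --pt "1.3 5 0 0 0 0 1" --pt "1.3 5 0 0 0 0 1" --pt "1.3 5 0 0 0 0 1" --pt "1.3 5 0 0 0 0 1" --pt "1.3 4 0 0 0 0 1" --pt "0 0 0 0 0 0 1" --pt "0 0 0 0 0 0 1"

```text
time: 14.85
ee_pos: [0.5656, 0.1896, 0.1941]
eef_rot: [0.788, -0.616, -0.0, 0.001]
ft_force: [1.1, 0.2, -0.9]
width: 0.025
```

Run:
```python
from h import *
s=r.read_state();print(s["time"],s["ee_pos"],s["eef_rot"],s["width"],s["ft_force"])
print((np.array([.5663,.2075,.114])-s["ee_pos"])*100)
```

```text
14.85 [0.56561372 0.18959112 0.1941272 ] [ 7.87697162e-01 -6.16062422e-01 -4.82961932e-05  5.19874696e-04] 0.024996541540749 [ 1.12294407  0.17394447 -0.89296799]
[ 0.06862821  1.79088838 -8.01272032]
```

Emit:
play_rows --pt "0.1 0.9 -4 0 0 0 1" --pt "0 0.9 -4 0 0 0 1" --pt "0 0 -0.8 0 0 0 1" --pt "0 0 0 0 0 0 1"

```text
time: 15.35
ee_pos: [0.5671, 0.2071, 0.1073]
eef_rot: [0.787, -0.616, 0.0, 0.0]
ft_force: [-0.7, 0.3, -1.1]
width: 0.0249
```

Run:
```python
from h import *
s=r.read_state();e=s["ee_pos"];print(s["time"],e)
w,Kw,Tw=snap("wrist","w4.png"); c,Ks,Ts=snap("scene","s4.png")
p=proj(e+[0,0,-.0396],Ks,Ts); h=proj((.5663,.2075,.048),Ks,Ts); o=proj(e+[0,0,-.0096],Ks,Ts); print("tip",p,"hole",h,"origin",o)
x,y=int(h[0]),int(h[1])
a=cv2.resize(c[y-55:y+20,x-40:x+40],(640,600),interpolation=cv2.INTER_CUBIC); print(x-40,y-55)
cv2.imwrite("pics/s4c.png",cv2.convertScaleAbs(a,alpha=1.5,beta=20))
```

```text
15.35 [0.56712017 0.20711458 0.10725492]
tip [409.25262201 221.14868506] hole [408.37163314 229.42443003] origin [410.3680218  207.78154916]
368 174
```

View pics/s4c.png

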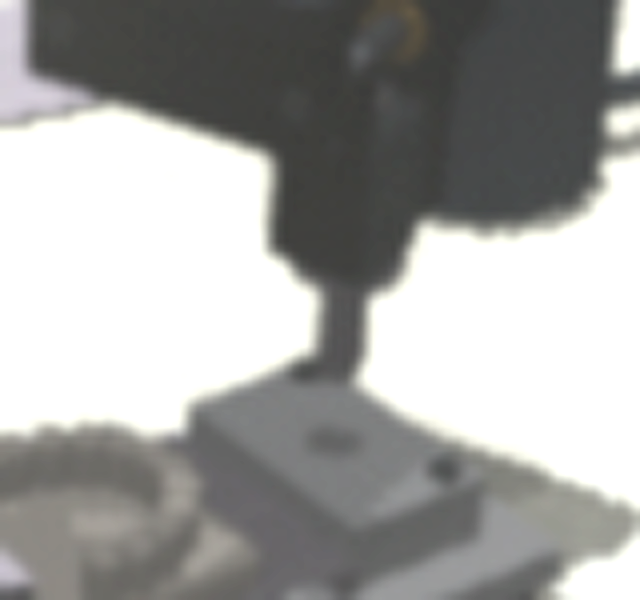

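Scene crop: pin tip at (410.2,221.2) is almost straight above the bridge hole (409.6,229.0). They agree to within about 0.5 mm sideways. Descend gently, watching the force.

Emit:
play_rows --pt "-0.05 0.05 -0.6 0 0 0 1" --pt "0 0 -0.6 0 0 0 1" --pt "0 0 -0.4 0 0 0 1" --pt "0 0 0 0 0 0 1" --pt "0 0 -0.1 0 0 0 1" --pt "0 0 -0.1 0 0 0 1" --pt "0 0 -0.1 0 0 0 1"

```text
time: 16.32
ee_pos: [0.5662, 0.2089, 0.0876]
eef_rot: [0.788, -0.616, 0.0, -0.0]
ft_force: [-0.4, 0.6, -0.7]
width: 0.0247
```

Emit:
play_rows --pt "0 0 -0.1 0 0 0 1" --pt "0 0 -0.1 0 0 0 1"

```text
time: 16.58
ee_pos: [0.5662, 0.2088, 0.0856]
eef_rot: [0.788, -0.616, 0.0, 0.0]
ft_force: [-0.0, 0.2, -1.3]
width: 0.0245
```

Emit:
play_rows --pt "0 -0.05 0 0 0 0 1" --pt "0 0 -0.1 0 0 0 1" --pt "0 0 -0.1 0 0 0 1"

```text
time: 16.95
ee_pos: [0.5664, 0.2086, 0.0837]
eef_rot: [0.788, -0.616, 0.0, -0.0]
ft_force: [0.6, -0.2, -1.2]
width: 0.0245
```

Emit:
play_rows --pt "0 0 -0.1 0 0 0 1" --pt "0 0 -0.1 0 0 0 1"

```text
time: 17.2
ee_pos: [0.5663, 0.2086, 0.0817]
eef_rot: [0.788, -0.616, 0.0, -0.0]
ft_force: [0.8, 1.0, -0.5]
width: 0.0248
```

The tip is 6 mm into the bridge with almost no force. Continue.

Emit:
play_rows --pt "0 0 -0.1 0 0 0 1" --pt "0 0 -0.1 0 0 0 1" --pt "0 0 -0.1 0 0 0 1" --pt "0 0 -0.1 0 0 0 1"

```text
time: 17.7
ee_pos: [0.5663, 0.2086, 0.0777]
eef_rot: [0.788, -0.616, 0.0, -0.0]
ft_force: [0.2, 2.2, -0.0]
width: 0.0249
```

Emit:
play_rows --pt "0 0 -0.1 0 0 0 1" --pt "0 0 -0.1 0 0 0 1" --pt "0 0 -0.1 0 0 0 1" --pt "0 0 -0.1 0 0 0 1"

```text
time: 18.2
ee_pos: [0.5663, 0.2085, 0.0736]
eef_rot: [0.788, -0.616, 0.0, -0.0]
ft_force: [0.5, 3.2, 2.1]
width: 0.0247
```

Emit:
play_rows --pt "0 0.04 0 0 0 0 1" --pt "0 0 -0.1 0 0 0 1" --pt "0 0 -0.1 0 0 0 1" --pt "0 0 -0.1 0 0 0 1"

```text
time: 18.7
ee_pos: [0.5662, 0.2087, 0.0706]
eef_rot: [0.788, -0.616, 0.0, -0.0]
ft_force: [2.2, 2.9, 1.0]
width: 0.0247
```

Emit:
play_rows --pt "0 0 -0.2 0 0 0 1" --pt "0 0 -0.2 0 0 0 1" --pt "0 0 -0.2 0 0 0 1"

```text
time: 19.08
ee_pos: [0.5662, 0.2088, 0.0644]
eef_rot: [0.788, -0.616, 0.0, 0.0]
ft_force: [1.0, 2.9, 0.9]
width: 0.0243
```

Emit:
play_rows --pt "0 0.02 -0.1 0 0 0 1" --pt "0 0 -0.1 0 0 0 1" --pt "0 0 -0.1 0 0 0 1" --pt "0 0 -0.1 0 0 0 1" --pt "0 0 -0.1 0 0 0 1"

```text
time: 19.7
ee_pos: [0.5662, 0.2089, 0.0595]
eef_rot: [0.788, -0.616, 0.0, 0.0]
ft_force: [1.9, 1.7, -0.1]
width: 0.0246
```

Emit:
play_rows --pt "0 0 -0.05 0 0 0 1" --pt "0 0 -0.05 0 0 0 1"

```text
time: 19.95
ee_pos: [0.5661, 0.2089, 0.0585]
eef_rot: [0.788, -0.616, 0.0, 0.0]
ft_force: [1.3, 1.8, -0.3]
width: 0.0243
```

Emit:
play_rows --pt "0 0 -0.05 0 0 0 1" --pt "0 0 -0.05 0 0 0 1"

```text
time: 20.2
ee_pos: [0.5662, 0.2089, 0.0576]
eef_rot: [0.788, -0.616, 0.0, 0.0]
ft_force: [0.7, 1.2, 3.1]
width: 0.0249
```

Emit:
play_rows --pt "0 0 -0.05 0 0 0 1" --pt "0 0 -0.03 0 0 0 1"

```text
time: 20.45
ee_pos: [0.5663, 0.2089, 0.0575]
eef_rot: [0.788, -0.616, 0.0, 0.0]
ft_force: [-3.1, -0.6, 9.4]
width: 0.0244
```

Emit:
play_rows --pt "0 0 -0.04 0 0 0 1" --pt "0 0 0 0 0 0 1"

```text
time: 20.7
ee_pos: [0.5662, 0.209, 0.0575]
eef_rot: [0.788, -0.616, 0.0, 0.0]
ft_force: [-3.2, -0.2, 12.0]
width: 0.0246
```

The collar is seated: 12 N and the height stops at 57.5 mm, exactly as expected. Release.

Emit:
play_rows --pt "0 0 0.05 0 0 0 1" --pt "0 0 0 0 0 0 3" --pt "0 0 0 0 0 0 4" --pt "0 0 0 0 0 0 6" --pt "0 0 0 0 0 0 8" --pt "0 0 0 0 0 0 8" --pt "0 0 3 0 0 0 8" --pt "0 0 5 0 0 0 8" --pt "0 0 5 0 0 0 8" --pt "-1 -5 0 0 0 0 8" --pt "-1 -5 0 0 0 0 8" --pt "-1 -5 0 0 0 0 8" --pt "0 0 0 0 0 0 8" --pt "0 0 0 0 0 0 8"

```text
time: 22.45
ee_pos: [0.5362, 0.0592, 0.1871]
eef_rot: [0.788, -0.616, 0.0, -0.0]
ft_force: [-0.0, 0.7, -0.3]
width: 0.08
```

Run:
```python
from h import *
s=r.read_state();print(s["time"],s["ee_pos"],s["ft_force"])
w,Kw,Tw=snap("wrist"); c,Ks,Ts=snap("scene"); t,Kt,Tt=snap("top")
f=lambda im,K,T,n:cv2.convertScaleAbs(cv2.resize(im[(q:=proj((.566,.208,.06),K,T).astype(int))[1]-n:q[1]+n,max(q[0]-n,0):q[0]+n],(390,390),interpolation=cv2.INTER_CUBIC),alpha=1.5,beta=20)
print(proj((.566,.208,.06),Kw,Tw))
cv2.imwrite("pics/end.png",np.hstack([f(c,Ks,Ts,32),f(t,Kt,Tt,22)]))
```

```text
22.45 [0.53620594 0.05921359 0.1870658 ] [-0.03815017  0.6995574  -0.30497212]
[116.26902777 135.89347941]
```

View pics/end.png

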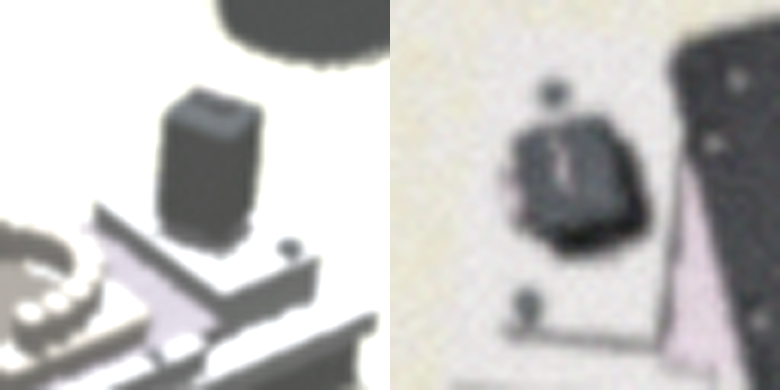

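Final crop: the pin stands upright with its collar flush on the bridge, the button sticks out to the left at (512,190), and the carrier still touches the bridge. The robot is clear, so hand in.

```bash
python3 -c "
from bench import r
r.close_job()"
```

```text
the job is handed in; nothing more can be done
```

The carrier is home against the bridge, and the ball-lock pin is seated through the bridge and tongue with its button out. I handed the job in at about 22.5 s of the 72 s allowed.

- **Carrier:** I pushed it with closed fingers on the lip. The force stayed at about 2–4 N while it slid and was about 6 N at the stop, where it no longer moved. A wrist picture then showed the bridge hole open through to the table.
- **Pin:** I gripped it across the button, with the fingers at 24.8 mm, so the button was in. Side forces on the way down stayed around 3 N. The collar seated at the predicted height under about 12 N.
- **Last pictures:** After letting go, the pin stood upright on the bridge with its button standing out about 4 mm. The carrier was still home, and the robot was clear of everything. The 4 mm is a rough reading from a few pixels in the top view. I did not compare the plain pin and the other things with their starting positions at the end, but I saw no contact with them.
- **Disagreements:** Two estimates of the bridge hole position differed by about 1.5 mm. One wrist-camera reading of the tongue hole was biased by the hole's shadowed wall, so I ignored it. I also read the arm position once before it had settled, which put the approach about 1 mm off in y. The pin's taper and small corrections took that up.

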